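Lock the patty-press plates into their mould board

TASK

Put the patty press away: lower the round plate into the round well of the wooden mould board and the square plate into the square well, both flat and fully home, without dropping them in. Then turn the red keeper on the board anticlockwise (seen from above) to its stop, so that its steel bar lies over the edges of both plates and locks them in. Leave the garlic, the onion and the white bowl where they stand.

Things in the scene. Friction and masses are not known exactly. Their poses are not given: they have to be found in the camera images.
- board: light wooden mould board, 112 mm (its x) by 262 mm (its y) by 20 mm high, lying flat and fixed to the worktop. Origin: centre of the underside; z up. It has two wells with dark floors side by side along its y axis, the round one at y = -72 mm and the square one at y = +72 mm, and the keeper pivots in the middle between them.
- round_well (a point): round well in the board, 87 mm across, with a 3 mm chamfer round the mouth. The point is the centre of the well's mouth, level with the board's top, 20 mm above the worktop; axes as the board's. The well is 12 mm deep, so a plate that is home has its underside 12 mm below this point.
- square_well (a point): square well in the board, 83 by 83 mm, sides parallel to the board's, with a 3 mm chamfer round the mouth. The point is the centre of the well's mouth, level with the board's top, 20 mm above the worktop; axes as the board's. The well is 12 mm deep, so a plate that is home has its underside 12 mm below this point.
- round_plate: round steel plate, 84 mm across and 10 mm thick, with a dark upright wooden bar handle on its middle: 40 mm long (plate's x), 16 mm thick (y), 30 mm high; its top is 40 mm above the underside. Origin: centre of the underside, z up. About 0.2 kg, loose on the worktop between robot and board; which plate is left varies.
- square_plate: square steel plate, 80 by 80 mm and 10 mm thick, sides parallel to its x and y axes, with a dark upright wooden bar handle on its middle: 40 mm long (plate's x), 16 mm thick (y), 30 mm high; its top is 40 mm above the underside. Origin: centre of the underside, z up. About 0.2 kg, loose on the worktop between robot and board; which plate is left varies. It fits its well at any quarter turn.
- keeper (a joint): keeper angle, rad. At 0 its bar lies across the board (board's x), clear of both wells; grows anticlockwise seen from above to the stop at 1.571, where the bar lies along the board's y over both wells. Starts at 0 to 0.25, light friction (0.04 N m), stays where left. It passes over plates only if they are fully home.
- keeper_grip (a point): middle of the top of the keeper's red grip fin, on the pivot, 71 mm above the worktop. Fin 44 mm long (along the bar, this point's x), 14 mm thick (y), 26 mm high, on a 16 mm round stem; its lower edge is 45 mm above the worktop, seated plates' handles reach 48 mm. The steel bar is 84 x 16 x 6 mm, its underside 3 mm above the board's top.
- garlic: bystander: garlic bulb, 61 mm wide and 59 mm high, stands between the plates; origin at the centre of its underside.
- bowl: bystander: white bowl, 150 mm wide and 67 mm high, left of the board; origin at the centre of its underside.
- onion: bystander: brown onion, 79 mm wide and 85 mm high, at the left; origin at the centre of its underside.
There are look-alikes about, which are no part of the job. What is shaped like the square_plate but yellow is not meant.

How it is judged:
By the outcome, as a careful person would: the job done as asked, in the order asked, and still so for the second after the job is handed in, with the robot touching nothing.
It also fails if it takes over 69 s, if anything falls off the work surface, if the arm or the gripper's body presses on something with over 40 N, if the wrist force passes 120 N, or if a joint passes its speed limit or range.

ROBOT

A 6-joint arm with a two-finger parallel gripper is mounted at the origin on a cart in front of the work surface, level with it; the furniture and walls round the work are solid. World frame = base frame: x ahead of the robot, y to its left, z up, the work surface at z = 0. Lengths are in m, angles in rad, forces in N, time in s.
With the tool pointing down it reaches from about 0.275 to 0.975 m from the base axis. Payload 8.4 kg.
Tool frame: the origin (TCP) lies on the centre line of the jaws, within the pads' length; the fingertips stand r.nose_length ahead of it and the grasp point (between the pads) lies 3 mm ahead of it (r.nose_length is the distance from the TCP to the fingertips, in m); z points along the fingers, y is the line along which they close (so a half turn about z gives the same grasp; the last joint's range is limited). The gripper opens to 92 mm and grips with 3 to 60 N. Pads are 20 mm wide; open, the fingers measure 128 mm over their backs; the gripper's body (75 mm by 189 mm) begins 69 mm behind the grasp point.
Start: joints at [-1.196, 0.353, 1.633, -0, 1.155, -0.002], TCP at [0.23, -0.581, 0.237] pointing down, gripper open.
Joint ranges: [-2.63, 2.63], [-0.92, 2.1], [0.06, 2.66], [-1.3, 4.44], [0, 2.69], [-3.02, 3.02]. Speed limits (rad/s): [2.22, 2.22, 2.79, 3.14, 3.14, 3.14].

INTERFACE

Orientations are given as a rotation vector (axis times angle).
In Python, from rig import readout, viewer, r gives the robot as it stands. The module is installed in compiled form; this text tells all that it offers.
- The arm moves only by the tool drive_tool, never from a script. Its argument "series" is a list that holds one entry, the list of rows, each a list of 4 numbers: the shift along the tool's x, y, z in mm, then the turn about the tool's z in rad. A call has exactly 10 rows; each row shifts and turns the commanded pose from where the row before left it, along the tool's axes as they then stand; what a row does not reach is not made up. A row lasts 1/12 s, in which the tool goes at most 41.7 mm and 7.16 degrees, less where a joint would pass 70% of its speed; a pose out of reach is approached as far as the arm can. A call with a gripper value outside its range is refused whole. "fingers" is the finger opening in mm, from 0 to 91.9, set as the call begins (left out, the last holds). The fingers move at their own pace and stop on an object; the grip force is fixed at half the most. Time passes only in rows, so rows that do not move let the fingers close, or fill a call up. It gives the time, the measured TCP pose, the force, the opening and the grip force at its end, in the units of the state.
- readout.get_obs(): the state, without advancing time (a new reading comes with each control period).
- viewer.capture(name): name is "scene" or "top" or "wrist"; returns the picture (480x640x3 uint8, red, green, blue); there is no depth.
- viewer.camera_info(name): a dict with "fx", "fy", "cx", "cy" (pixels), "D" ([k1, k2, p1, p2, k3] as OpenCV has them; the pictures are not rectified), "pose" (4x4, takes a point from camera to world coordinates); the wrist camera has in their place "T_tool_cam" (4x4, takes a point from camera to tool coordinates, whose origin is the TCP and whose axes are the flange's). Camera axes: x right, y up, looking along -z (the intrinsics and any distortion apply to the point x, -y, -z); pixel columns grow to the right and rows downward; lengths in m; the calibration is good to about 2 mm. A picture is of the moment at which its call begins: read the wrist's pose just before it. camera_info takes no time and is no camera call.
- r.close_job(): hands the job in; it is judged then, once.
The state is a dict: "time": time; "qpos": joint angles; "joint_velocities": joint speeds; "tau": joint torques, N m; "tool_pos": TCP position; "orientation": TCP orientation; "ft_force": force on the tool from outside, world axes, zero at the start; "torque": the same for the moment, N m; "width": finger opening in m; "grip_force": force on a finger pad.
Only numpy, scipy, OpenCV 4.12 (cv2) and the standard library are available. Lean on these libraries where they do the work, as an engineer would, in place of code of your own. Each camera call takes 0.05 s, during which the arm holds its last target. There are 200 camera calls.

## Working session

There is one attempt and no reset: what is moved stays moved. The work goes in short steps, Python scripts to look and compute and a tool call to move; the robot and the scene stay as the last step left them, time stands still between calls to the robot, and variables do not carry over. Pictures are saved under pics/ and viewed, at most 10 in all, crops included, and the job is handed in when it is done.

Besides the shell and the picture viewer there is one more tool, called after "Request:" as a command line: name --argument value ..., lists and objects as JSON in quotes. drive_tool: Moves the arm, as the interface text tells. Its arguments: {"type":"object","properties":{"series":{"type":"array","items":{"type":"array","items":{"type":"array","items":{"type":"number"}}}},"fingers":{"type":"number"}},"required":["series"]}

```bash
mkdir -p pics; cat > h.py <<'E'
import numpy as np, cv2
from scipy.spatial.transform import Rotation as R
from rig import readout, viewer, r
def cam(name):
    o=readout.get_obs(); i=viewer.camera_info(name); im=viewer.capture(name)
    if 'pose' in i: T=np.array(i['pose'])
    else:
        W=np.eye(4); W[:3,:3]=R.from_rotvec(o['orientation']).as_matrix(); W[:3,3]=o['tool_pos']; T=W@np.array(i['T_tool_cam'])
    return im,i,T
def ray(px,i,T,z):
    K=np.array([[i['fx'],0,i['cx']],[0,i['fy'],i['cy']],[0,0,1.]])
    p=cv2.undistortPoints(np.array(px,float).reshape(-1,1,2),K,np.array(i['D'],float)).reshape(-1,2)
    d=np.c_[p[:,0],-p[:,1],-np.ones(len(p))]@T[:3,:3].T
    return T[:3,3]+d*((z-T[2,3])/d[:,2])[:,None]
def save(im,n): cv2.imwrite('pics/'+n,im[...,::-1])
E
python3 - <<'E'
from h import *
o=readout.get_obs(); print(o['time'],o['tool_pos'],o['orientation'],o['width'],r.nose_length)
print(R.from_rotvec(o['orientation']).as_matrix().round(3))
for n in('scene','top'):
    im,i,T=cam(n); save(im,n+'0.png'); print(n,T.round(3).tolist(),i['fx'],i['D'])
print(viewer.camera_info('wrist'))
E
```

```text
0.0 [ 0.22977793 -0.58071225  0.2358355 ] [-3.08462040e+00 -5.88099497e-01  4.09077599e-04] 0.09179517064607316 0.022
[[ 0.93   0.368 -0.001]
 [ 0.368 -0.93   0.001]
 [ 0.    -0.001 -1.   ]]
scene [[-0.814, 0.344, -0.468, 0.12], [-0.581, -0.499, 0.643, 0.692], [-0.013, 0.795, 0.606, 0.588], [0.0, 0.0, 0.0, 1.0]] 442.1571334554298 [-0.07330229  0.          0.          0.          0.        ]
top [[-0.019, 0.978, -0.209, 0.37], [-1.0, -0.02, -0.002, 0.12], [-0.006, 0.209, 0.978, 0.89], [0.0, 0.0, 0.0, 1.0]] 439.87478771607914 [-0.00368143  0.          0.          0.          0.        ]
{'fx': 391.4012515370035, 'fy': 391.4012515370035, 'cx': 325.75600518963114, 'cy': 241.16689770924089, 'D': array([0.02667384, 0.        , 0.        , 0.        , 0.        ]), 'T_tool_cam': array([[ 3.83457054e-04,  9.64330965e-01,  2.64699157e-01,
         7.51025217e-02],
       [ 9.99999428e-01, -6.33945608e-04,  8.60888819e-04,
         5.06726381e-04],
       [ 9.97986614e-04,  2.64698676e-01, -9.64330657e-01,
        -1.48062427e-01],
       [ 0.00000000e+00,  0.00000000e+00,  0.00000000e+00,
         1.00000000e+00]])}
```

View pics/top0.png

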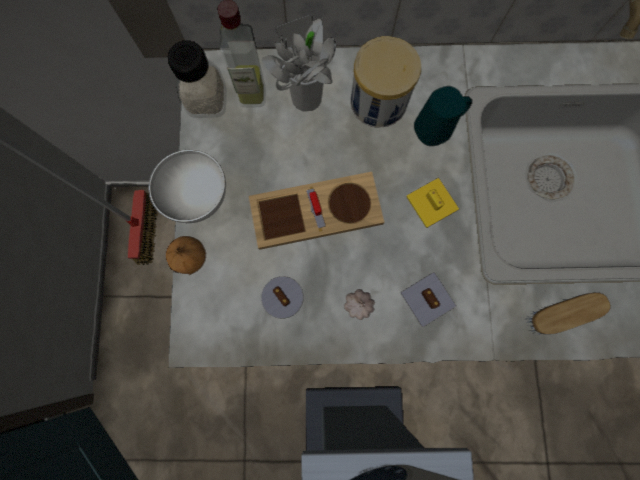

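View pics/scene0.png

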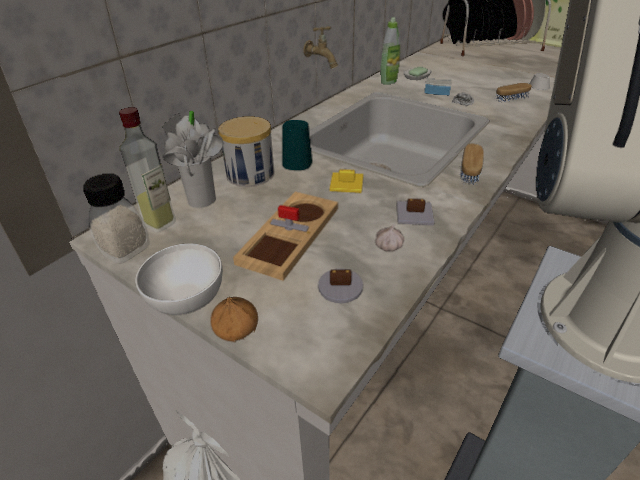

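The top view shows the round steel plate at (283,297). There are two square plates, steel-grey at (429,299) and yellow at (432,203). I mean the grey one, because the yellow is the named look-alike. The board is at (316,208), with its square well at the left (281,218), round well at the right (350,203) and red keeper fin at (315,203).

```bash
python3 - <<'E'
from h import *
im,i,T=cam('top'); save(cv2.resize(im[160:340,235:475],None,fx=3,fy=3,interpolation=cv2.INTER_CUBIC),'crop1.png')
def P(n,px,z): print(n,ray(px,i,T,z).round(4).tolist())
hsv=cv2.cvtColor(im,cv2.COLOR_RGB2HSV); 
for n,x0,y0,x1,y1 in(('round',255,270,312,325),('square',398,268,460,330),('board',245,168,390,252),('handR',268,282,296,312),('handS',417,284,443,314),('red',300,180,330,218)):
    s=hsv[y0:y1,x0:x1].astype(int); h,S,V=s[...,0],s[...,1],s[...,2]; c=im[y0:y1,x0:x1].astype(int)
    if n in('round','square'):
        m=(c[...,2]-c[...,0]>8)|((S>110)&(V<150))
    elif n=='board': m=(S>70)
    elif n=='red': m=(S>180)&((h<8)|(h>172))
    else: m=(S>90)
    m=cv2.morphologyEx(m.astype(np.uint8)*255,cv2.MORPH_CLOSE,np.ones((5,5)))
    cs,_=cv2.findContours(m,0,2); k=max(cs,key=cv2.contourArea)
    z={'round':.01,'square':.01,'board':.02,'red':.071}.get(n,.04)
    w=ray(k.reshape(-1,2)+[x0,y0],i,T,z)[:,:2]*1000
    print(n,cv2.contourArea(k),cv2.minAreaRect(w.astype(np.float32)))
E
```

```text
round 1208.5 ((442.18182373046875, 194.5916748046875), (77.83138275146484, 79.31070709228516), 89.35419464111328)
square 1408.5 ((432.73455810546875, -96.1153335571289), (76.25436401367188, 76.74634552001953), 29.456775665283203)
board 6700.0 ((618.3094482421875, 122.94557189941406), (115.17033386230469, 262.00848388671875), 10.68651294708252)
handR 113.0 ((441.3436584472656, 193.30322265625), (38.3010139465332, 13.168864250183105), 35.636985778808594)
handS 154.5 ((431.4831848144531, -93.52670288085938), (37.109275817871094, 17.86625862121582), 28.677961349487305)
red 117.5 ((616.8277587890625, 123.3604736328125), (45.36289596557617, 12.47413444519043), 14.94593620300293)
```

View pics/crop1.png

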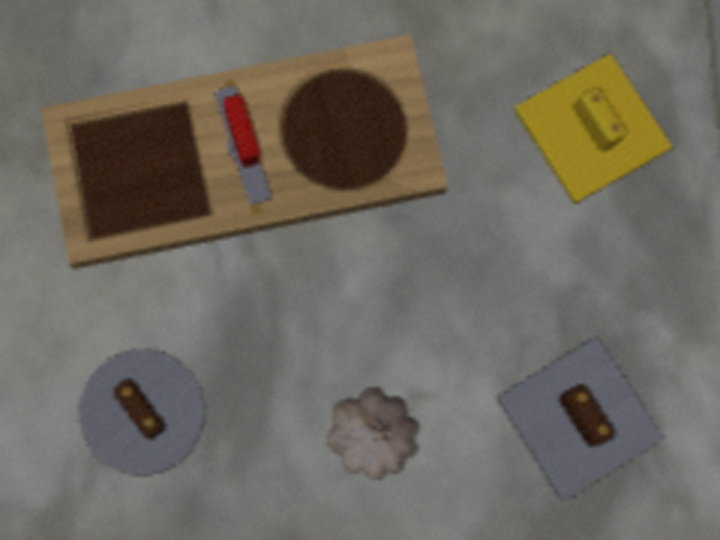

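The crop confirms it: the grey square plate (580,415) and the grey round plate (140,410) are the steel ones, and the yellow one at (595,125) is ignored. Next I go above the grey square plate.

Request:
drive_tool --series '[[[26,-27,5],[26,-27,5],[26,-27,5],[26,-27,5],[26,-27,5],[26,-27,5],[26,-27,5],[26,-27,5],[26,-27,5],[26,-27,5]]]' --fingers 45

```text
invalid input
```

Request:
drive_tool --series '[[[26,-27,6],[26,-27,6],[26,-27,7],[26,-27,7],[0,0,0,-0.065],[0,0,0,-0.065],[0,0,0,0],[0,0,0,0],[0,0,0,0],[0,0,0,0]]]'

```text
invalid input
```

Every row needs all 4 numbers.

Request:
drive_tool --series '[[[26,-27,5,0],[26,-27,5,0],[26,-27,5,0],[26,-27,5,0],[26,-27,5,0],[26,-27,5,0],[26,-27,5,0],[26,-27,5,0],[26,-27,5,0],[26,-27,5,0]]]' --fingers 45

```text
time: 0.98
tool_pos: [0.3726, -0.2327, 0.1864]
orientation: [3.086, 0.588, 0.0]
ft_force: [1.7, 0.1, 0.4]
width: 0.0451
grip_force: 0.0
```

Request:
drive_tool --series '[[[26,-27,6,0],[26,-27,6,0],[26,-27,7,0],[26,-27,7,0],[0,0,0,-0.065],[0,0,0,-0.065],[0,0,0,0],[0,0,0,0],[0,0,0,0],[0,0,0,0]]]'

```text
time: 1.82
tool_pos: [0.4292, -0.0962, 0.1606]
orientation: [3.042, 0.784, 0.0]
ft_force: [0.1, -0.1, 0.2]
width: 0.0449
grip_force: 0.0
```

```bash
cat >> h.py <<'E'
def rect(mask,i,T,z,amin=300):
    m=cv2.morphologyEx(mask.astype(np.uint8)*255,cv2.MORPH_CLOSE,np.ones((7,7)))
    m=cv2.morphologyEx(m,cv2.MORPH_OPEN,np.ones((3,3)))
    out=[]
    for k in cv2.findContours(m,0,2)[0]:
        if cv2.contourArea(k)<amin: continue
        w=ray(k.reshape(-1,2),i,T,z)[:,:2]*1000
        out.append((cv2.contourArea(k),k.reshape(-1,2).mean(0).round(),cv2.minAreaRect(w.astype(np.float32)),w))
    return out
def totool(xy):
    o=readout.get_obs(); M=R.from_rotvec(o['orientation']).as_matrix()
    return (M.T@np.r_[np.array(xy)/1000-o['tool_pos'][:2],0])[:2]*1000, np.degrees(np.arctan2(M[1,0],M[0,0]))
E
python3 - <<'E'
from h import *
im,i,T=cam('wrist'); save(im,'w1.png')
hsv=cv2.cvtColor(im,cv2.COLOR_RGB2HSV).astype(int); c=im.astype(int)
print('brown')
for a,p,q,w in rect((hsv[...,1]>90)&(c[...,0]>c[...,2]+15),i,T,.04): print(a,p,q,totool(q[0]))
print('plate')
for a,p,q,w in rect((c[...,2]-c[...,0]>8),i,T,.01,3000): print(a,p,q,totool(q[0]))
E
```

```text
brown
5273.5 [503. 460.] ((301.59326171875, -233.58587646484375), (52.62848663330078, 397.0116271972656), 29.338254928588867) (array([-178.1630035 ,   58.54508645]), np.float64(28.91253494625562))
1185.5 [458. 400.] ((364.6347351074219, -253.03367614746094), (77.59303283691406, 20.371559143066406), 38.245121002197266) (array([-132.38160047,  106.04779506]), np.float64(28.91253494625562))
1192.0 [193. 401.] ((262.2923278808594, -68.09893035888672), (77.56127166748047, 20.694597244262695), 19.488218307495117) (array([-132.5568015 , -105.31633973]), np.float64(28.91253494625562))
1078.5 [330. 228.] ((436.524658203125, -95.10254669189453), (40.951171875, 14.314840316772461), 29.431346893310547) (array([6.9034531 , 2.55829561]), np.float64(28.91253494625562))
6519.5 [516.  34.] ((600.552734375, -123.68864440917969), (30.00290298461914, 72.90470123291016), 28.360971450805664) (array([136.6662359 , 106.88467946]), np.float64(28.91253494625562))
plate
3744.0 [118. 378.] ((224.27734375, 2.8074417114257812), (64.15316772460938, 133.56741333007812), 26.63564109802246) (array([-131.55217105, -185.76410718]), np.float64(28.91253494625562))
```

View pics/w1.png

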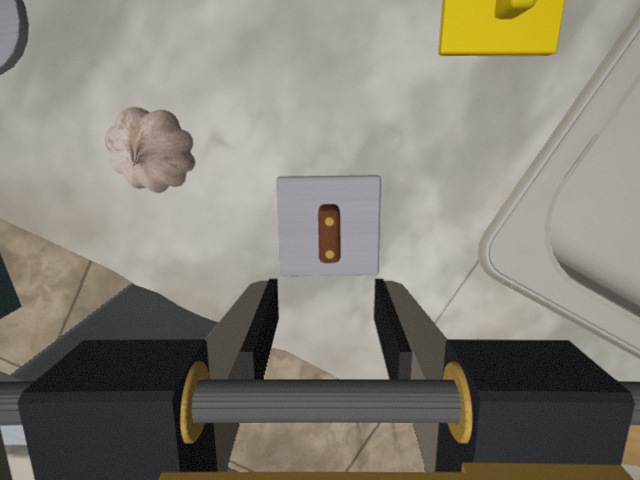

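The wrist view shows the grey square plate centred at (329,225) and its handle at (330,233). I shift +7/+2.5 mm and descend.

Request:
drive_tool --series '[[[3,1,0,0],[4,1.5,10,-0.005],[0,0,20,0],[0,0,25,0],[0,0,25,0],[0,0,20,0],[0,0,16,0],[0,0,8,0],[0,0,2,0],[0,0,0,0]]]'

```text
time: 2.7
tool_pos: [0.4365, -0.0945, 0.0341]
orientation: [-3.039, -0.795, 0.002]
ft_force: [-0.4, -0.3, -0.2]
width: 0.0451
grip_force: 0.0
```

Request:
drive_tool --series '[[[0,0,0,0],[0,0,0,0],[0,0,0,0],[0,0,0,0],[0,0,0,0],[0,0,0,0],[0,0,0,0],[0,0,0,0],[0,0,0,0],[0,0,0,0]]]' --fingers 5

```text
time: 3.53
tool_pos: [0.4371, -0.0946, 0.0351]
orientation: [3.039, 0.795, 0.001]
ft_force: [-0.7, 0.1, 6.5]
width: 0.0159
grip_force: 30.0
```

Request:
drive_tool --series '[[[0,0,-5,0],[0,0,-15,0],[0,0,-25,0],[0,0,-30,0],[0,0,-25,0],[0,0,-15,0],[0,0,0,0.108],[0,0,0,0.108],[0,0,0,0.108],[0,0,0,0]]]'

```text
time: 4.37
tool_pos: [0.4364, -0.0945, 0.1499]
orientation: [3.128, 0.287, 0.0]
ft_force: [-0.5, 0.2, -2.7]
width: 0.0158
grip_force: 30.0
```

Request:
drive_tool --series '[[[6,-15,0,0],[14,-30,0,0],[14,-33,0,0],[14,-33,0,0],[14,-33,0,0],[14,-33,0,0],[14,-32,0,0],[14,-30,0,0],[6,-15,0,0],[0,0,0,0]]]'

```text
time: 5.2
tool_pos: [0.498, 0.1787, 0.1496]
orientation: [-3.126, -0.305, -0.001]
ft_force: [0.3, 0.1, -1.8]
width: 0.0159
grip_force: 30.0
```

```bash
python3 - <<'E'
from h import *
o=readout.get_obs();print(o['tool_pos'],o['width'],o['joint_velocities'].round(3))
im,i,T=cam('wrist'); save(im,'w2.png')
E
```

```text
[0.4979868  0.1786733  0.14962149] 0.015860495576422502 [-0.053 -0.021  0.047 -0.022  0.007 -0.044]
```

View pics/w2.png

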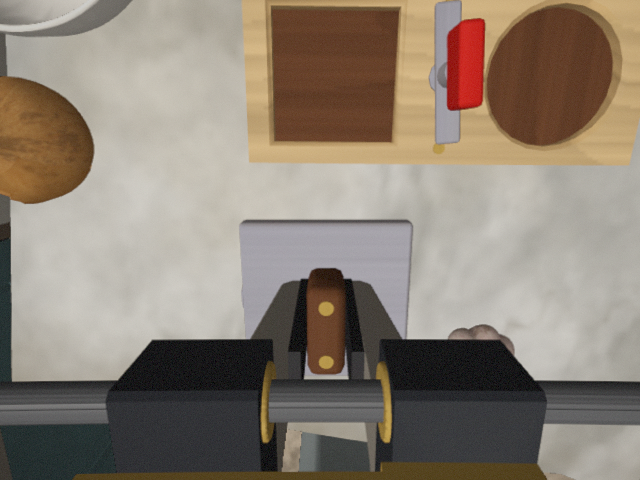

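The view shows the plate held at (326,270), the square well floor spanning (271-400, 7-142), the fin at (466,64) and the round well at (550,75). I'll measure the well edges and the plate in the hand.

```bash
cat >> h.py <<'E'
def edges(mask,box):
    """subpixel-ish line fits (left,right,top,bottom) of a blob's edges in image box"""
    x0,y0,x1,y1=box; m=mask[y0:y1,x0:x1]; L,Rr,Tp,B=[],[],[],[]
    ys=np.where(m.sum(1)>10)[0]; xs=np.where(m.sum(0)>10)[0]
    for y in ys[12:-12]: c=np.where(m[y])[0]; L.append((c[0]-.5+x0,y+y0)); Rr.append((c[-1]+.5+x0,y+y0))
    for x in xs[12:-12]: c=np.where(m[:,x])[0]; Tp.append((x+x0,c[0]-.5+y0)); B.append((x+x0,c[-1]+.5+y0))
    return L,Rr,Tp,B
def wline(pts,i,T,z):
    w=(ray(pts,i,T,z)[:,:2]*1000).astype(np.float32)
    vx,vy,px,py=cv2.fitLine(w,cv2.DIST_HUBER,0,.01,.01).ravel()
    return np.array([px,py]),np.degrees(np.arctan2(vy,vx))
E
python3 - <<'E'
from h import *
im=cv2.imread('pics/w2.png')[...,::-1].copy(); i=viewer.camera_info('wrist')
o=readout.get_obs();W=np.eye(4); W[:3,:3]=R.from_rotvec(o['orientation']).as_matrix(); W[:3,3]=o['tool_pos']; T=W@np.array(i['T_tool_cam'])
g=im.astype(int)
print(g[80,330],g[80,258],g[80,408],g[240,330],g[200,330])
dark=(g[...,0]<130)&(g[...,0]>g[...,2]+20)
for n,pt in zip('LRTB',edges(dark,(255,0,415,155))):
    for z in(.008,.02):
        p,a=wline(pt,i,T,z); print(n,z,totool(p)[0].round(1),a.round(1),len(pt))
pl=(g[...,2]>g[...,0]+4)&(g[...,2]>100)
for n,pt in zip('LRTB',edges(pl,(225,205,430,262))):
    p,a=wline(pt,i,T,o['tool_pos'][2]-.025); print('plate',n,totool(p)[0].round(1),a.round(1))
gold=(g[...,0]>150)&(g[...,0]>g[...,2]+30)
wood=gold[120:200]; xs=range(270,600,10)
pt=[(x,120+np.where(wood[:,x])[0][-1]+.5) for x in xs if wood[:,x].any()]
for z in(0,.02):p,a=wline(pt,i,T,z); print('near',z,totool(p)[0].round(1),a.round(1))
print(totool([0,0]), pt[0],pt[-1])
E
```

```text
[99 65 36] [204 177 130] [199 170 122] [163 162 169] [195 189 182]
L 0.008 [116.5 -36.6] 9.8 112
L 0.02 [114.8 -35. ] 9.8 112
R 0.008 [113.9  47.4] 10.4 112
R 0.02 [112.3  45.4] 10.4 112
T 0.008 [ 1.548e+02 -1.000e-01] -79.6 104
T 0.02 [ 1.515e+02 -1.000e-01] -79.6 104
B 0.008 [69.9 -0.1] -79.6 104
B 0.02 [70.1 -0.1] -79.6 104
plate L [ 26.5 -38.7] 9.7
plate R [26.1 37.4] 24.4
plate T [ 34.1 -15.8] -78.7
plate B [ 18.5 -12.4] -79.0
near 0 [53.  72.2] -79.4
near 0.02 [54.5 67.4] -79.4
(array([-521.90958011,   77.90547349]), np.float64(11.093808193676685)) (270, np.float64(162.5)) (590, np.float64(165.5))
```

```bash
python3 - <<'E'
from h import *
i=viewer.camera_info('wrist'); o=readout.get_obs();W=np.eye(4); W[:3,:3]=R.from_rotvec(o['orientation']).as_matrix(); W[:3,3]=o['tool_pos']; T=W@np.array(i['T_tool_cam'])
z=o['tool_pos'][2]
im=cv2.imread('pics/w2.png')
print(im[216:232,280].tolist()); print([im[245,k].tolist() for k in range(236,250)]); print([im[245,k].tolist() for k in range(402,416)])
for px,zz in (((241,220),-.025),((412,220),-.025),((241,220),-.035),((412,220),-.035),((326,309),.005),((326,362),.005),((326,268),.005),((326,375),.005),((241.5,245),-.025),((409.5,245),-.025)):
    print(px,zz,totool(ray([px],i,T,z+zz)[0,:2]*1000)[0].round(1))
E
```

```text
[[190, 201, 205], [187, 198, 203], [184, 194, 198], [147, 157, 161], [84, 83, 88], [80, 78, 81], [93, 90, 99], [120, 119, 124], [138, 136, 141], [148, 143, 148], [156, 150, 154], [164, 159, 162], [168, 160, 164], [171, 162, 164], [171, 163, 166], [171, 162, 165]]
[[181, 191, 196], [185, 195, 200], [185, 197, 201], [184, 195, 200], [172, 169, 172], [171, 162, 166], [169, 161, 164], [171, 163, 166], [170, 162, 166], [170, 163, 166], [169, 161, 164], [168, 161, 163], [167, 160, 162], [169, 163, 167]]
[[169, 163, 166], [170, 163, 166], [166, 159, 161], [167, 160, 163], [170, 163, 167], [170, 164, 167], [169, 162, 166], [158, 151, 155], [134, 132, 135], [123, 127, 130], [155, 163, 164], [166, 173, 176], [167, 175, 177], [165, 172, 175]]
(241, 220) -0.025 [ 37.5 -38. ]
(412, 220) -0.025 [37.6 39.1]
(241, 220) -0.035 [ 35.3 -40.2]
(412, 220) -0.035 [35.4 41.4]
(326, 309) 0.005 [7.9 0.4]
(326, 362) 0.005 [-15.9   0.4]
(326, 268) 0.005 [25.1  0.4]
(326, 375) 0.005 [-22.    0.4]
(241.5, 245) -0.025 [ 25.8 -38.4]
(409.5, 245) -0.025 [25.8 38.7]
```

Request:
drive_tool --series '[[[8,1,0,0.012],[18,1,0,0],[24,1,0,0],[24,1,0,0],[24,1,0,0],[16.5,0,10,0],[0,0,20,0],[0,0,25,0],[0,0,20,0],[0,0,0,0]]]'

```text
time: 6.08
tool_pos: [0.6084, 0.1881, 0.0704]
orientation: [3.128, 0.274, -0.011]
ft_force: [-1.2, -0.3, -1.8]
width: 0.0157
grip_force: 30.0
```

```bash
python3 - <<'E'
from h import *
o=readout.get_obs();print(o['tool_pos'],o['width'],totool([0,0])[1])
im,i,T=cam('wrist'); save(im,'w3.png')
E
```

```text
[0.60840702 0.18808376 0.07043233] 0.01573823305623945 10.021274199876252
```

View pics/w3.png

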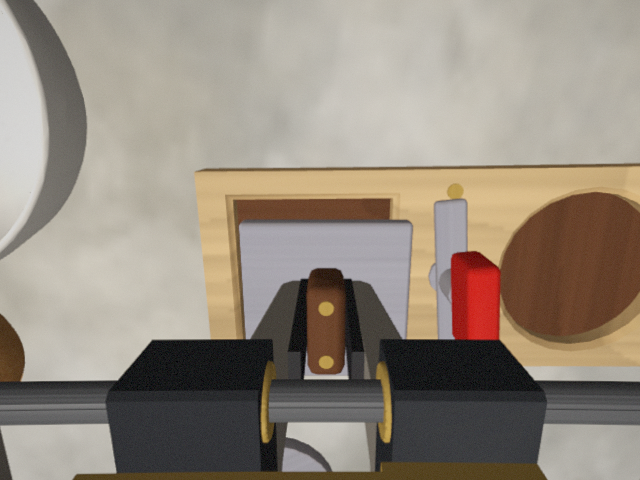

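The plate edges are (241-412, row 221). The square well's mouth is visible beyond it at (226-400, row 195), with the far floor edge at row 199.

```bash
python3 - <<'E'
from h import *
im,i,T=cam('wrist'); o=readout.get_obs(); g=im.astype(int)
print(o['tool_pos'],totool([0,0])[1])
dark=(g[...,0]<130)&(g[...,0]>g[...,2]+20)
for n,pt in zip('LRT',edges(dark[:, :],(215,180,410,216))):
    if len(pt)<3: print(n,len(pt)); continue
    p,a=wline(pt,i,T,.008); print(n,np.mean(pt,0),totool(p)[0].round(1),a.round(1),len(pt))
print([g[206,k].tolist() for k in range(222,242,1)][::2]);print([g[206,k].tolist() for k in range(384,406,2)])
for px in((226,195),(400,195)): print(totool(ray([px],i,T,.02)[0,:2]*1000)[0])
pt=[]
for x in range(230,620,10):
    c=np.where((g[150:185,x,0]-g[150:185,x,2]>35))[0]
    if len(c): pt.append((x,150+c[0]-.5))
for z in(0,.02): p,a=wline(pt,i,T,z); print('far edge',z,totool(p)[0],a,pt[0],pt[-1])
E
```

```text
[0.61070197 0.18933444 0.07427253] 10.02691357903017
L 0
R 0
T [312.5        200.65384615] [38.3 -8.2] -79.9 130
[[213, 184, 136], [212, 183, 136], [213, 184, 135], [169, 139, 98], [172, 141, 98], [182, 151, 104], [193, 160, 112], [100, 80, 56], [104, 80, 54], [109, 70, 46]]
[[99, 62, 35], [101, 64, 45], [97, 57, 36], [151, 123, 85], [169, 140, 93], [205, 177, 129], [207, 177, 129], [205, 173, 124], [215, 186, 136], [219, 189, 140], [217, 187, 137]]
[ 43.10557757 -50.50947738]
[43.1559388 38.8399789]
far edge 0 [54.8933604  52.52711391] -79.39213 (230, np.float64(170.5)) (610, np.float64(165.5))
far edge 0.02 [56.68023941 47.82647514] -79.39212 (230, np.float64(170.5)) (610, np.float64(165.5))
```

Request:
drive_tool --series '[[[1,-3,0,-0.004],[0.7,-3,0,0],[0,0,4,0],[0,0,4,0],[0,0,3,0],[0,0,3,0],[0,0,2,0],[0,0,2,0],[0,0,2,0],[0,0,0,0]]]'

```text
time: 7.02
tool_pos: [0.6117, 0.1967, 0.0544]
orientation: [3.128, 0.282, 0.0]
ft_force: [0.6, -1.3, -1.9]
width: 0.0155
grip_force: 30.0
```

Request:
drive_tool --series '[[[0,0,1,0],[0,0,1,0],[0,0,1,0],[0,0,1,0],[0,0,1,0],[0,0,0,0],[0,0,0,0],[0,0,0,0],[0,0,0,0],[0,0,0,0]]]'

```text
time: 7.85
tool_pos: [0.6115, 0.1967, 0.0494]
orientation: [3.129, 0.282, -0.0]
ft_force: [1.3, -4.2, -3.9]
width: 0.0159
grip_force: 30.0
```

Request:
drive_tool --series '[[[0,0.5,0,0],[0,0.5,0,0],[0,0,1,0],[0,0,1,0],[0,0,1,0],[0,0,1,0],[0,0,0,0],[0,0,0,0],[0,0,0,0],[0,0,0,0]]]'

```text
time: 8.68
tool_pos: [0.6117, 0.196, 0.0456]
orientation: [-3.129, -0.282, -0.0]
ft_force: [-1.1, 0.0, -1.6]
width: 0.0158
grip_force: 30.0
```

Request:
drive_tool --series '[[[0,0,0.7,0],[0,0,0.7,0],[0,0,0.6,0],[0,0,0,0],[0,0,0,0],[0,0,0.7,0],[0,0,0.6,0],[0,0,0,0],[0,0,0,0],[0,0,0,0]]]'

```text
time: 9.52
tool_pos: [0.6118, 0.196, 0.0432]
orientation: [-3.129, -0.282, -0.0]
ft_force: [-2.7, -0.5, 7.0]
width: 0.0162
grip_force: 30.0
```

Contact is at the expected home height, so I release, rise and look.

Request:
drive_tool --series '[[[0,0,0,0],[0,0,0,0],[0,0,0,0],[0,0,0,0],[0,0,0,0],[0,0,-8,0],[0,0,-18,0],[0,0,-30,0],[0,0,-30,0],[0,0,-20,0]]]' --fingers 40

```text
time: 10.35
tool_pos: [0.6126, 0.1963, 0.1515]
orientation: [-3.128, -0.282, -0.004]
ft_force: [0.9, -0.4, 0.5]
width: 0.0403
grip_force: 0.0
```

```bash
python3 - <<'E'
from h import *
viewer.capture('wrist')
im,i,T=cam('wrist'); o=readout.get_obs(); print(o['tool_pos'],o['orientation'],totool([0,0])[1]); save(im,'w4.png')
# offsets to the round plate handle (top camera estimate)
print(totool([441.5,193.5]))
E
```

```text
[0.61412689 0.19675738 0.15295948] [-3.12735511 -0.28193186 -0.01076443] 10.302425741795133
(array([-170.42213771,  -27.66947234]), np.float64(10.302425741795133))
```

View pics/w4.png

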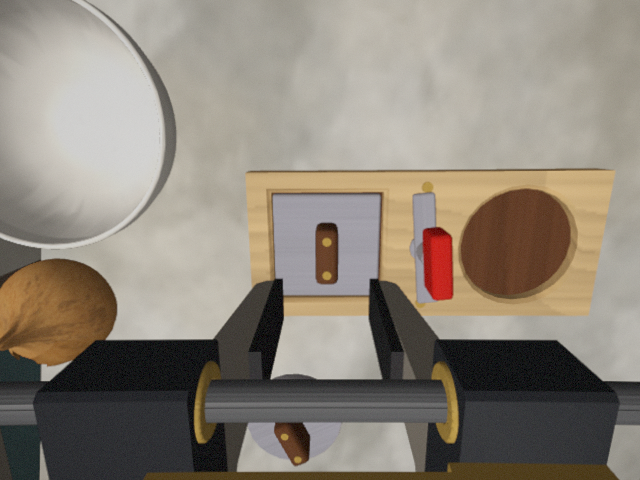

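The square plate sits flat and centred in its well (272-382, 195-297). The round plate is at (293,415). I go above it.

Request:
drive_tool --series '[[[0,0,0,-0.11],[0,0,0,-0.11],[0,0,0,-0.11],[0,0,0,-0.11],[-20,-14,0,0],[-30,-21,0,0],[-33,-22,0,0],[-31,-21,0,0],[-20,-14,0,0],[-8,-6,0,0]]]'

```text
time: 11.28
tool_pos: [0.435, 0.1923, 0.1474]
orientation: [2.991, 0.959, -0.006]
ft_force: [0.7, 0.3, 0.4]
width: 0.0401
grip_force: 0.0
```

```bash
python3 - <<'E'
from h import *
for _ in range(3): viewer.capture('wrist')
im,i,T=cam('wrist'); save(im,'w5.png')
g=im.astype(int); hsv=cv2.cvtColor(im,cv2.COLOR_RGB2HSV).astype(int)
m=(hsv[...,1]>90)&(g[...,0]>g[...,2]+15); m[:140]=0; m[290:]=0
for a,p,q,w in rect(m,i,T,.04): print(a,p,q,totool(q[0]))
# round plate outline ellipse at z=.01
pl=((g[...,2]>g[...,0]+2)&(g[...,2]>100))|m; pl[:140]=0; pl[290:]=0
for a,p,q,w in rect(pl,i,T,.01,2000):print('plate',a,p,totool(cv2.minEnclosingCircle(w.astype(np.float32))[0]),cv2.minEnclosingCircle(w.astype(np.float32))[1])
print(readout.get_obs()['tool_pos'])
E
```

```text
1192.0 [328. 235.] ((446.4031677246094, 196.22947692871094), (41.37065887451172, 14.477066993713379), 35.578453063964844) (array([6.01942026, 1.21548439]), np.float64(35.53115190775968))
6337.0 [558. 175.] ((584.9834594726562, 99.61180877685547), (41.761573791503906, 119.65180969238281), 10.80512809753418) (array([ 62.64700573, 160.3781506 ]), np.float64(35.53115190775968))
plate 8645.5 [329. 230.] (array([3.37999566, 1.0829211 ]), np.float64(35.53115190775968)) 40.860496520996094
plate 6437.5 [558. 177.] (array([ 41.24336094, 169.86812657]), np.float64(35.53115190775968)) 66.82186889648438
[0.44079818 0.19372048 0.14860405]
```

Request:
drive_tool --series '[[[2,0.5,0,0],[1.5,0.6,10,0],[0,0,18,0],[0,0,24,0],[0,0,24,0],[0,0,18,0],[0,0,12,0],[0,0,6,0],[0,0,2.5,0],[0,0,0,0]]]'

```text
time: 12.32
tool_pos: [0.443, 0.1942, 0.0332]
orientation: [2.992, 0.958, -0.001]
ft_force: [0.1, -0.3, 0.2]
width: 0.04
grip_force: 0.0
```

Request:
drive_tool --series '[[[0,0,0,0],[0,0,0,0],[0,0,0,0],[0,0,0,0],[0,0,0,0],[0,0,0,0],[0,0,0,0],[0,0,0,0],[0,0,0,0],[0,0,0,0]]]' --fingers 5

```text
time: 13.15
tool_pos: [0.4431, 0.1945, 0.0342]
orientation: [-2.992, -0.958, -0.001]
ft_force: [-0.1, -1.0, 6.0]
width: 0.0158
grip_force: 30.0
```

Request:
drive_tool --series '[[[0,0,-5,0],[0,0,-15,0],[0,0,-25,0],[0,0,-30,0],[0,0,-25,0],[0,0,-16,0],[0,0,0,0.11],[0,0,0,0.11],[0,0,0,0.11],[0,0,0,0.11]]]'

```text
time: 13.98
tool_pos: [0.4422, 0.1942, 0.1499]
orientation: [3.13, 0.274, -0.001]
ft_force: [0.8, -0.2, -2.2]
width: 0.016
grip_force: 30.0
```

Request:
drive_tool --series '[[[5,15,0,0],[8,26,0,0],[9,30,0,0],[9,30,0,0],[9,30,0,0],[8,26,0,0],[5,16,0,0],[0,0,0,0],[0,0,0,0],[0,0,0,0]]]'

```text
time: 14.82
tool_pos: [0.5249, 0.0341, 0.1495]
orientation: [-3.129, -0.282, 0.002]
ft_force: [-0.1, -0.3, -0.7]
width: 0.0156
grip_force: 30.0
```

```bash
python3 - <<'E'
from h import *
for _ in range(2): viewer.capture('wrist')
im,i,T=cam('wrist'); save(im,'w6.png'); o=readout.get_obs(); print(o['tool_pos'],totool([0,0])[1])
g=im.astype(int); z=o['tool_pos'][2]
dark=(g[...,0]<130)&(g[...,0]>g[...,2]+20); dark[200:]=0
for a,p,q,w in rect(dark,i,T,.008,2000):
    (c,d,_)=cv2.fitEllipse(w.astype(np.float32)); print('well',a,p,totool(c),np.round(d,1))
e=[]
pl=(g[...,2]>g[...,0]+2)&(g[...,2]>100)
for y in range(225,285,3):
    c=np.where(pl[y,200:450])[0]; 
    if len(c): e.append((y,200+c[0],200+c[-1]))
print(e[::4])
pts=[(a-.5,y) for y,a,b in e]+[(b+.5,y) for y,a,b in e]
for dz in(-.025,-.032):
    w=ray(pts,i,T,z+dz)[:,:2]*1000; A=np.c_[2*w,np.ones(len(w))]; s=np.linalg.lstsq(A,(w**2).sum(1),rcond=None)[0]
    print('plate',totool(s[:2])[0],np.sqrt(s[2]+s[0]**2+s[1]**2))
E
```

```text
[0.52514644 0.03455277 0.14972841] 10.370681715887496
well 3020.5 [91. 68.] (array([ 113.02400676, -158.16633239]), np.float64(10.370681715887496)) [33.2 54.5]
well 13930.0 [328.  74.] (array([112.08299672,   0.886331  ]), np.float64(10.370681715887496)) [86.8 88.1]
[(225, np.int64(278), np.int64(369)), (237, np.int64(262), np.int64(386)), (249, np.int64(253), np.int64(397)), (261, np.int64(246), np.int64(403)), (273, np.int64(242), np.int64(408))]
plate [ 0.03613785 -0.31384216] 40.78960242213414
plate [-3.00541743 -0.34692561] 42.44040148809777
```

View pics/w6.png

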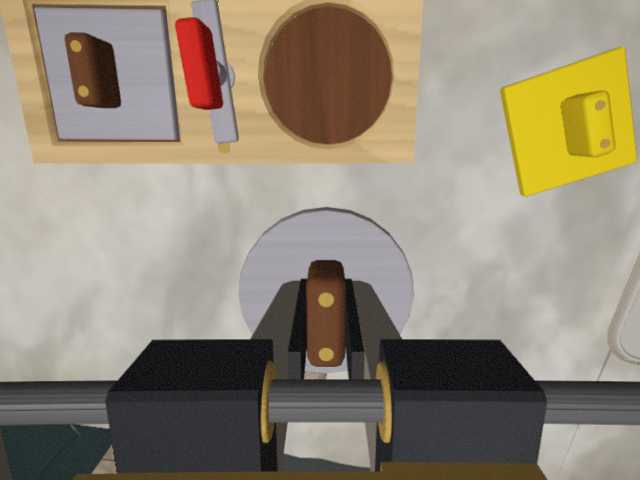

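The view shows the round plate held at (326,290) and the round well floor at (328,74). I go over it and lower.

Request:
drive_tool --series '[[[8,0.6,0,0],[18,0.6,0,0],[24,0,0,0],[24,0,0,0],[20,0,0,0],[12.8,0,8,0],[5,0,18,0],[0,0,24,0],[0,0,18,0],[0,0,7,0]]]'

```text
time: 15.8
tool_pos: [0.6347, 0.0531, 0.0719]
orientation: [-3.129, -0.283, 0.006]
ft_force: [-0.8, -0.1, -2.4]
width: 0.0159
grip_force: 30.0
```

Request:
drive_tool --series '[[[0,0,0,0],[0,0,0,0],[0,0,4,0],[0,0,4,0],[0,0,4,0],[0,0,3,0],[0,0,3,0],[0,0,2,0],[0,0,0,0],[0,0,0,0]]]'

```text
time: 16.63
tool_pos: [0.6359, 0.0524, 0.0547]
orientation: [-3.129, -0.282, 0.0]
ft_force: [-0.5, -0.5, -1.1]
width: 0.016
grip_force: 30.0
```

Request:
drive_tool --series '[[[0,0,1,0],[0,0,1,0],[0,0,1,0],[0,0,1,0],[0,0,1,0],[0,0,1,0],[0,0,0,0],[0,0,0,0],[0,0,0,0],[0,0,0,0]]]'

```text
time: 17.47
tool_pos: [0.6357, 0.0525, 0.0487]
orientation: [-3.129, -0.282, 0.001]
ft_force: [-1.5, 0.1, -3.3]
width: 0.0159
grip_force: 30.0
```

Request:
drive_tool --series '[[[0,0,1,0],[0,0,1,0],[0,0,1,0],[0,0,1,0],[0,0,0,0],[0,0,0,0],[0,0,0,0],[0,0,0,0],[0,0,0,0],[0,0,0,0]]]'

```text
time: 18.3
tool_pos: [0.6358, 0.0524, 0.0446]
orientation: [-3.129, -0.282, 0.001]
ft_force: [-2.9, -0.3, -2.4]
width: 0.0156
grip_force: 30.0
```

Request:
drive_tool --series '[[[0,0,0.7,0],[0,0,0.7,0],[0,0,0,0],[0,0,0.5,0],[0,0,0.5,0],[0,0,0,0],[0,0,0,0],[0,0,0,0],[0,0,0,0],[0,0,0,0]]]'

```text
time: 19.13
tool_pos: [0.6359, 0.0525, 0.0423]
orientation: [-3.129, -0.282, 0.0]
ft_force: [-5.8, -0.1, -0.0]
width: 0.0156
grip_force: 30.0
```

Request:
drive_tool --series '[[[-0.5,0,0,0],[-0.5,0,0,0],[0,0,0,0],[0,0,0.4,0],[0,0,0.4,0],[0,0,0,0],[0,0,0,0],[0,0,0,0],[0,0,0,0],[0,0,0,0]]]'

```text
time: 19.97
tool_pos: [0.6357, 0.0523, 0.0422]
orientation: [3.129, 0.282, 0.002]
ft_force: [-1.3, -0.3, 4.8]
width: 0.0156
grip_force: 30.0
```

Request:
drive_tool --series '[[[0,0,0,0],[0,0,0,0],[0,0,0,0],[0,0,0,0],[0,0,0,0],[0,0,-10,0],[0,0,-20,0],[0,0,-35,0],[0,0,-35,0],[0,0,-20,0]]]' --fingers 40

```text
time: 20.8
tool_pos: [0.6364, 0.0524, 0.166]
orientation: [3.129, 0.282, 0.006]
ft_force: [1.4, 1.0, 0.8]
width: 0.0403
grip_force: 0.0
```

Request:
drive_tool --series '[[[0,-15,0,0],[0,-25,0,0],[0,-22,0,0],[0,-11,0,0],[0,0,0,0],[0,0,0,0],[0,0,0,0],[0,0,0,0],[0,0,0,0],[0,0,0,0]]]'

```text
time: 21.63
tool_pos: [0.6221, 0.1233, 0.1615]
orientation: [3.129, 0.281, -0.0]
ft_force: [-0.5, 0.7, -0.8]
width: 0.04
grip_force: 0.0
```

```bash
python3 - <<'E'
from h import *
im,i,T=cam('wrist'); save(im,'w7.png'); o=readout.get_obs(); print(o['tool_pos'],totool([0,0])[1])
h=cv2.cvtColor(im,cv2.COLOR_RGB2HSV).astype(int)
for vmin in(60,150):
  for a,p,q,w in rect((h[...,1]>170)&((h[...,0]<6)|(h[...,0]>174))&(h[...,2]>vmin),i,T,.071): print(a,p,q,totool(q[0])[0])
E
```

```text
[0.62208127 0.12347545 0.1615036 ] 10.255474552965913
1310.5 [324. 249.] ((624.438232421875, 124.18623352050781), (46.106319427490234, 13.272956848144531), 15.683947563171387) [ 2.44584875 -0.27979606]
1093.5 [324. 255.] ((622.2877807617188, 124.22023010253906), (41.97538757324219, 12.052390098571777), 15.84875774383545) [ 0.33580604 -0.6961107 ]
```

View pics/w7.png

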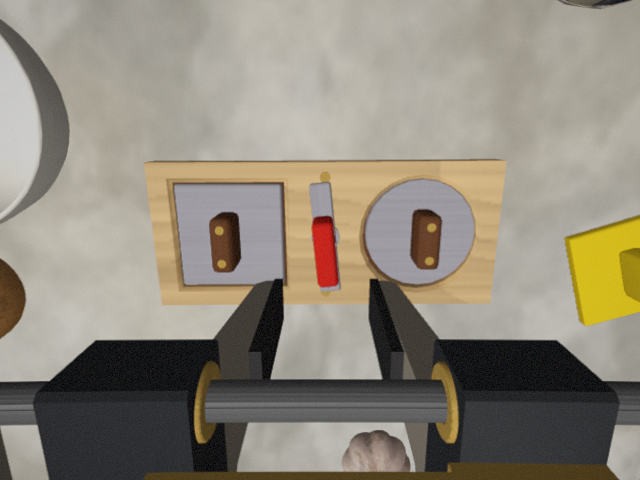

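Both plates sit flat in their wells, the square at (230,235) and the round at (419,232). The fin is at (325,252), turned about 5.5° from the board's x. I turn the tool to match, descend and grip it.

Request:
drive_tool --series '[[[0.3,-0.6,0,-0.096],[0,0,10,0],[0,0,18,0],[0,0,20,0],[0,0,18,0],[0,0,12,0],[0,0,7,0],[0,0,3.5,0],[0,0,0,0],[0,0,0,0]]]'

```text
time: 22.52
tool_pos: [0.6226, 0.1248, 0.0736]
orientation: [-3.112, -0.431, -0.001]
ft_force: [0.6, 0.3, 0.8]
width: 0.0399
grip_force: 0.0
```

Request:
drive_tool --series '[[[0,0,0,0],[0,0,0,0],[0,0,0,0],[0,0,0,0],[0,0,0,0],[0,0,0,0],[0,0,0,0],[0,0,0,0],[0,0,0,0],[0,0,0,0]]]' --fingers 5

```text
time: 23.35
tool_pos: [0.6226, 0.1243, 0.0736]
orientation: [3.111, 0.432, 0.001]
ft_force: [-1.1, -5.6, 4.4]
width: 0.0136
grip_force: 30.0
```

Request:
drive_tool --series '[[[0,0,0,-0.05],[0,0,0,-0.1],[0,0,0,-0.11],[0,0,0,-0.11],[0,0,0,-0.11],[0,0,0,-0.11],[0,0,0,-0.11],[0,0,0,-0.1],[0,0,0,-0.05],[0,0,0,0]]]'

```text
time: 24.18
tool_pos: [0.6218, 0.1252, 0.0736]
orientation: [-2.653, -1.68, 0.0]
ft_force: [-2.9, 0.0, 7.5]
width: 0.0139
grip_force: 30.0
```

Request:
drive_tool --series '[[[0,0,0,-0.06],[0,0,0,-0.1],[0,0,0,-0.1],[0,0,0,-0.1],[0,0,0,-0.1],[0,0,0,-0.08],[0,0,0,-0.05],[0,0,0,0],[0,0,0,0],[0,0,0,0]]]'

```text
time: 25.02
tool_pos: [0.6209, 0.1253, 0.0736]
orientation: [-2.054, -2.374, 0.002]
ft_force: [-5.4, 0.4, 9.7]
width: 0.0136
grip_force: 30.0
```

```bash
python3 - <<'E'
from h import *
o=readout.get_obs(); print(o['tool_pos'],o['ft_force'],o['torque'],totool([0,0])[1],o['qpos'].round(3))
E
```

```text
[0.6209336  0.12530498 0.07357422] [-5.35905462  0.36565266  9.68084697] [-0.00690226  1.04784629  0.05009087] 98.28658151504848 [0.196 0.552 1.73  0.002 0.862 0.051]
```

Torque is only the friction so far (0.05 N m), with about 2° left. I creep on to the stop.

Request:
drive_tool --series '[[[0,0,0,-0.02],[0,0,0,-0.02],[0,0,0,-0.02],[0,0,0,-0.02],[0,0,0,0],[0,0,0,0],[0,0,0,0],[0,0,0,0],[0,0,0,0],[0,0,0,0]]]'

```text
time: 25.85
tool_pos: [0.6209, 0.1253, 0.0735]
orientation: [-1.958, -2.453, 0.001]
ft_force: [-5.7, -0.1, 10.8]
width: 0.0141
grip_force: 30.5
```

```bash
python3 - <<'E'
from h import *
o=readout.get_obs(); print(o['tool_pos'],o['ft_force'],o['torque'],totool([0,0])[1],o['qpos'].round(3))
E
```

```text
[0.62085332 0.12529688 0.07354361] [-5.71683394 -0.07385501 10.81177909] [-0.01028987  1.01300044 -0.54305184] 102.7957386584271 [ 0.196  0.552  1.73   0.002  0.862 -0.029]
```

The torque rose to 0.54 N m, so the keeper is at its stop. I release and rise.

Request:
drive_tool --series '[[[0,0,0,0],[0,0,0,0],[0,0,0,0],[0,0,0,0],[0,0,0,0],[0,0,-8,0],[0,0,-20,0],[0,0,-30,0],[0,0,-30,0],[0,0,-20,0]]]' --fingers 40

```text
time: 26.68
tool_pos: [0.623, 0.125, 0.1844]
orientation: [1.957, 2.455, 0.003]
ft_force: [1.3, -0.5, 0.5]
width: 0.0398
grip_force: 0.0
```

```bash
python3 - <<'E'
from h import *
for _ in range(4): viewer.capture('wrist')
im,i,T=cam('wrist'); save(im,'w8.png'); o=readout.get_obs(); print(o['tool_pos'],o['width'])
h=cv2.cvtColor(im,cv2.COLOR_RGB2HSV).astype(int)
for a,p,q,w in rect((h[...,1]>170)&((h[...,0]<6)|(h[...,0]>174))&(h[...,2]>150),i,T,.071): print(a,p,q,totool(q[0]))
E
```

```text
[0.62161773 0.1246359  0.18058404] 0.04012436431571121
1010.0 [325. 237.] ((620.92236328125, 125.68356323242188), (12.36119270324707, 43.74414825439453), 10.859281539916992) (array([ 1.17638252, -0.44413033]), np.float64(102.89022871656769))
```

View pics/w8.png

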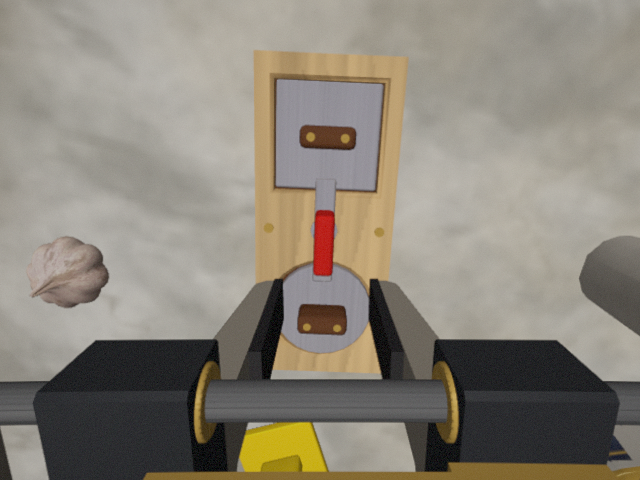

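The bar (325,185 to 325,280) lies over the edges of both plates. The fin is at 100.9°, which matches the board's y axis (about 100.4°).

```bash
python3 -c "
from rig import r
print(r.close_job())"
```

```text
the job is handed in; nothing more can be done
None
```

The job is handed in: both plates are seated flat in their wells, the keeper is turned to its stop over their edges, and the garlic, onion and bowl were left where they stood (about 27 s of the 69 s used).

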